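# Prop the tablet on its stand, set the prop leg to its mark and clamp it

### The arm

A 6-joint arm with a two-finger parallel gripper is mounted at the origin on a cart in front of the work surface, level with it; the furniture and walls round the work are solid. World frame = base frame: x ahead of the robot, y to its left, z up, the work surface at z = 0. Lengths are in m, angles in degrees, forces in N, time in s.
With the tool pointing down it reaches from about 0.4 to 0.825 m from the base axis. Payload 7 kg.
Tool frame: the origin (TCP) lies at the very end of the fingers, on their centre line; the grasp point (between the pads) lies 19 mm behind it (r.hold_point_z is the distance from the TCP to the grasp point, in m); z points along the fingers, y is the line along which they close (so a half turn about z gives the same grasp; the last joint's range is limited). The gripper opens to 88 mm and grips with 3 to 60 N. Pads are 19 mm wide; open, the fingers measure 130 mm over their backs; the gripper's body (78 mm by 193 mm) begins 47 mm behind the grasp point.
Start: joints at [90.132, 20.546, 0.682, 0, -70.136, -16.507], TCP at [0.19, 0.648, 0.227] pointing down, gripper open.
Joint ranges: [-176.03, 176.03], [-82.01, 121.73], [-58.28, 71.71], [-173.87, 95.51], [-174.79, -0.11], [-173.66, 173.66]. Speed limits (degrees/s): [136.94, 136.94, 172.46, 180, 180, 180].

### API

Orientations are given as [roll, pitch, yaw] about the fixed x, y, z axes, in that order (R = Rz(yaw) Ry(pitch) Rx(roll)).
In Python, from plant import telemetry, vision, workorder, r gives the robot as it stands.
- The arm moves only by the tool move_arm, never from a script. Its argument "plan" is a list of rows, each a list of 7 numbers: the opening, from -1 (shut) to 1 (fully open), so that 0 is half open, then the shift along the world's x, y, z in m, then the turn, a rotation vector about the world's x, y, z in degrees. In form: [[fingers, dx, dy, dz, ax, ay, az], ...]. A call has 1 to 20 rows; each row shifts and turns the commanded pose from where the row before left it; what a row does not reach is not made up. A row lasts 1/8 s, in which the tool goes at most 62.5 mm and 10.7 degrees, less where a joint would pass 70% of its speed; a pose out of reach is approached as far as the arm can. A call is refused whole if a number of a shift passes 0.0625 or a number of a turn 10.7, either way. A call with a gripper value outside its range is refused whole. The fingers move at their own pace and stop on an object; "force" is the grip in N (left out, the last holds). Time passes only in rows, so rows that do not move let the fingers close. It gives the time, the measured TCP pose, the force, the opening and the grip force at its end, in the units of the state.
- telemetry.get_state(): the state, without advancing time (a new reading comes with each control period).
- vision.capture(name): name is "side" or "top"; returns a dict with "img" (480x640x3 uint8, red, green, blue), "depth" (480x640 float32, m along the optical axis (not along the pixel's ray), 0 where there is no reading), "intrinsics" (3x3 intrinsics, pixels), "D" ([k1, k2, p1, p2, k3] as OpenCV has them; the pictures are not rectified), "R" (3x3) and "t" (3): a world point X has camera coordinates R X + t. Camera axes: x right, y down, z forward; pixel columns grow to the right and rows downward; lengths in m; the calibration is good to about 2 mm. A picture is of the moment at which its call begins.
- workorder.close_job(): hands the job in; it is judged then, once.
The state is a dict: "time_s": time; "joints": joint angles; "qd": joint speeds; "joint_torque": joint torques, N m; "tcp_pos": TCP position; "eef_rot": TCP orientation; "contact_force": force on the tool from outside, world axes, zero at the start; "moment": the same for the moment, N m; "gripper_width": finger opening in m; "gripper_force": force on a finger pad.
Only numpy, scipy, OpenCV 4.12 (cv2) and the standard library are available. Lean on these libraries where they do the work, as an engineer would, in place of code of your own. Each camera call takes 0.05 s, during which the arm holds its last target. There are 200 camera calls.

### The job

Take the tablet out of its charging dock, lean it on the stand with its lower edge behind the lip, its back on the bar of the prop leg and its screen towards the lip, and let it go. Then draw the sliding leg out until the rear end of its saddle is level with the broad black line on the rail and, holding it there, squeeze the cam lever fully closed against the leg's finger pad. Finish while still gripping the leg between pad and lever, with the saddle at the line and the tablet leaning; leave the other things on the trolley alone.

Things in the scene. Friction and masses are not known exactly. Their poses are not given: they have to be found in the camera images.
- tablet_center (a point): centre of the tablet, a slab in a grey case, its glass screen framed in black, 10 thick x 200 wide x 145 mm high, 0.25 to 0.55 kg. Own axes: z up its height, y along its width, x through its thickness; the screen is the -x face, the back the +x face. It starts upright in the dock; pinch its upper edge from above across the 10 mm.
- tablet_foot (a point): middle of the tablet's lower long edge face, 72.5 mm below its centre along its own z; same axes
- dock: black charging dock, fixed, 80 x 120 x 46 mm; origin at the centre of its underside, axes as the tablet's. Slot 14.5 mm wide across x, 120 mm long, floor 12 mm above the worktop; wall on the screen side 30 mm high, at the back 46 mm. The tablet lifts straight up out of it.
- stand: aluminium tablet stand, fixed, 256 mm long. Origin on the worktop under the ledge; x runs from the ledge back along the rail, z up. Ledge floor 14 mm high from x = -14 to +30 mm, 150 mm wide along y; the lip's rear face is at x = -14 mm, its top 32 mm high. Steel rail 12 mm wide, x = 30 to 227 mm, top 30 mm high, on a flat sole 34 mm wide, 5 mm thick (110 mm wide at the rear end).
- stand_mark (a point): the broad black line across the rail (the length mark), on the rail's top, 197 mm behind the stand's origin; axes as the stand's
- leg (a joint): slide of the prop leg along the rail, m: 0 fully in, grows as the leg is drawn out backwards (+x of the stand), 0.060 at the end; 0.040 is at the mark. It moves with 3.5 N of friction while the lever is open and stays where it is left.
- leg_index (a point): middle of the rear end of the leg's saddle, level with the rail's top: the edge read against the mark (leg at its mark = this point on point stand_mark). The saddle is a channel over the rail, 122 mm long, 22 mm wide, top 36 mm high, with a grip block 46 mm high near its rear end.
- leg_rest (a point): centre of the leg's rest bar, a round rubber bar 12 mm thick, 110 mm long across the stand (along y), 92 mm above the worktop, on an upright 112 mm ahead of leg_index. A tablet on the ledge against the lip leans back on it 29 to 40 degrees from vertical at the start, about 47 at the mark.
- leg_pad (a point): ribbed rubber finger pad (leg_c11) on the -y side of the leg's grip block: face 40 mm long, 12 to 46 mm above the worktop. Origin mid-face, 30 mm ahead of leg_index, 14 mm to -y of the rail's middle, 29 mm high; axes as the stand's. Two ears (leg_c12, leg_c13), 32 mm apart inside, stand 6 mm proud of it: a finger between them can push the leg either way.
- lever (a joint): cam lever on the leg's +y side, rad: 0 open (sticking out 43 degrees), 0.75 closed, along the grip block. Its upright pin is 64 mm ahead of leg_index, 17 mm to +y of the rail's middle; the arm points backwards. From about 0.1 the cam bears on the rail: closing takes 5 to 15 N at the tab and drags the leg up to 6 mm to +x if not held; past dead centre it stays closed.
- lever_tip (a point): middle of the free end of the lever's black tab, 44 mm from the pin, 30 mm high. The tab is 29 mm long, 7 mm thick and 14 to 46 mm above the worktop. From pad face to the tab's outer face the grip is about 62 mm wide with the lever open (68 mm over the pad's ears), 32 mm with it closed.
- iodine_bottle: bystander: brown bottle with a black cap, 52 mm wide, 90 mm high, origin at the centre of its underside
- pad_box: bystander: small blue carton, 58 x 88 x 62 mm, origin at the centre of its underside
- label_roll: bystander: roll of white labels lying flat, 64 mm wide, 32 mm high, origin at the centre of its underside
- forceps: bystander: steel dressing forceps lying flat, 15 x 124 x 8 mm, origin at the centre of its underside
- tube_lying: bystander: sample tube lying on the worktop, 17 mm thick, 92 mm long, origin at one end

How it is judged (in metres and radians):
On the way, in this order (a step that is already met when the one before it is completed fails the run):
1. the tablet leans on the stand, foot in the ledge and back on the leg's bar, let go, the lever still open (x of leg_rest in the frame of tablet_center between 0.006 and 0.017 m and y of leg_rest in the frame of tablet_center between -0.04 and 0.04 m and x of tablet_foot in the frame of stand between -0.016 and 0.006 m and y of tablet_foot in the frame of stand between -0.04 and 0.04 m and z of tablet_foot in the frame of stand between 0.01 and 0.025 m and angle between the y axis of tablet_center and the y axis of stand, either way round below 0.12 rad and contact force between each of the arm, the fingers and tablet below 0.05 N and value of joint lever below 0.2 rad), for 0.4 s.
2. the leg is drawn out to the mark with the lever not yet closed (x of leg_index in the frame of stand_mark between -0.003 and 0.003 m and value of joint lever below 0.4 rad), for 0.2 s.
3. the lever is closed with the leg at the mark, gripped between pad and lever (x of leg_index in the frame of stand_mark between -0.003 and 0.003 m and value of joint lever above 0.7 rad and (contact force between the fingers and leg_c11 above 2 N or contact force between the fingers and leg_c12 above 2 N or contact force between the fingers and leg_c13 above 2 N) and contact force between the fingers and lever above 2 N), for 0.3 s.
At the end, for the whole second after the job is handed in: Fingers press the pad and the lever tab (over 2 N each); lever closed (over 0.70 rad); saddle end within 3 mm of the mark; tablet untouched, leaning screen to the lip: foot in the ledge within 40 mm of its middle, square within 0.12 rad, back on the bar (all of step 3 and x of leg_rest in the frame of tablet_center between 0.006 and 0.017 m and y of leg_rest in the frame of tablet_center between -0.04 and 0.04 m and x of tablet_foot in the frame of stand between -0.016 and 0.006 m and y of tablet_foot in the frame of stand between -0.04 and 0.04 m and z of tablet_foot in the frame of stand between 0.01 and 0.025 m and angle between the y axis of tablet_center and the y axis of stand, either way round below 0.12 rad and contact force between each of the arm, the fingers and tablet below 0.05 N); the arm keeps its last pose, push and grip.
It fails at once if the tablet is dropped flat or off the worktop (height (world z) of tablet_center below 0.045 m).
It fails at once if a bystander is pushed more than 30 mm (distance of any of iodine_bottle, pad_box, label_roll, forceps, tube_lying from where it was at the start of the episode above 0.03 m).
It also fails if it takes over 72 s, if anything falls off the work surface, if the arm or the gripper's body presses on something with over 40 N, if the wrist force passes 120 N, or if a joint passes its speed limit or range.

## Working session

There is one attempt and no reset: what is moved stays moved. The work goes in short steps, Python scripts to look and compute and a tool call to move; the robot and the scene stay as the last step left them, time stands still between calls to the robot, and variables do not carry over. Pictures are saved under pics/ and viewed, at most 10 in all, crops included, and the job is handed in when it is done.

Besides the shell and the picture viewer there is one more tool, called after "Request:" in YAML: its name, and indented under it one key for each argument. move_arm: Moves the arm, as the interface text tells. Its arguments: {"type":"object","properties":{"plan":{"type":"array"},"force":{"type":"number"}},"required":["plan"]}

```bash
mkdir -p pics; ls; python3 - <<'E'
from plant import telemetry, vision, r
import cv2,numpy as np,pickle
s=telemetry.get_state();print(s['time_s'],s['tcp_pos'],s['eef_rot'],s['gripper_width'],r.hold_point_z)
for n in('side','top'):
    c=vision.capture(n);pickle.dump(c,open(n+'0.pkl','wb'));cv2.imwrite(f'pics/{n}0.png',c['img'][:,:,::-1])
    print(n,c['intrinsics'],c['D'],c['R'],-c['R'].T@c['t'])
E
```

```text
pics
0.0 [0.19019272 0.64715922 0.22564351] [ 1.79909521e+02 -5.74649287e-03 -1.63846870e+01] 0.08765479752636797 0.0188
side [[447.04187649   0.         320.99260369]
 [  0.         447.04187649 238.34796065]
 [  0.           0.           1.        ]] [0.03491074 0.         0.         0.         0.        ] [[ 0.93509933 -0.35438419 -0.00103938]
 [-0.1655884  -0.43433466 -0.88540041]
 [ 0.31332047  0.82810944 -0.46482796]] [ 0.20712525 -0.70752789  0.53177182]
top [[435.63703223   0.         320.41064351]
 [  0.         435.63703223 238.18487307]
 [  0.           0.           1.        ]] [-0.0107214  0.         0.         0.         0.       ] [[ 2.21431797e-02 -9.99754412e-01  8.91238576e-04]
 [-9.97802393e-01 -2.21556132e-02 -6.24460780e-02]
 [ 6.24504879e-02  4.93474744e-04 -9.98047941e-01]] [0.48585352 0.08821738 0.93469608]
```

View pics/side0.png

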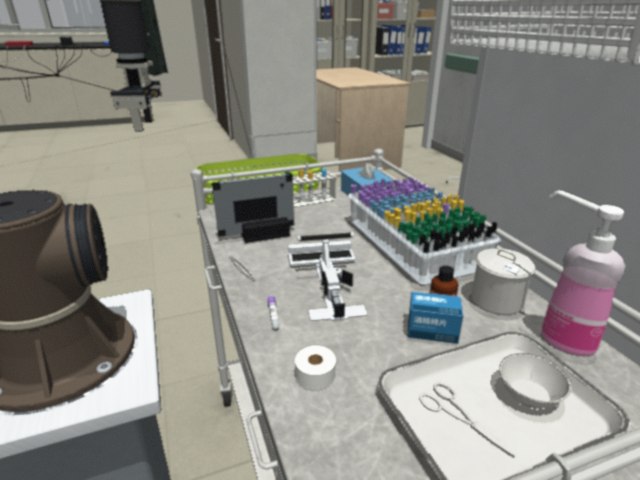

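View pics/top0.png

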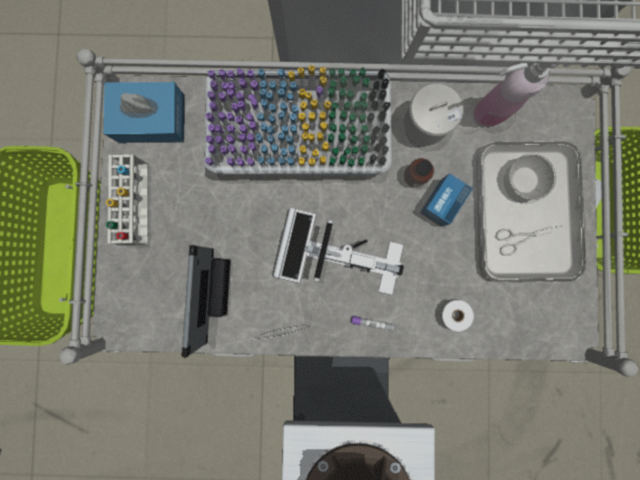

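```bash
cat > h.py <<'E'
import numpy as np,cv2,pickle
from plant import vision,telemetry
def load(f): return pickle.load(open(f,'rb'))
def plane(c,uv,z):
    p=cv2.undistortPoints(np.array(uv,float).reshape(-1,1,2),c['intrinsics'],c['D']).reshape(-1,2)
    d=np.c_[p,np.ones(len(p))]@c['R']; o=-c['R'].T@c['t']
    return o+d*((z-o[2])/d[:,2])[:,None]
def cloud(c):
    v,u=np.mgrid[0:480,0:640]; p=cv2.undistortPoints(np.c_[u.ravel(),v.ravel()].astype(float).reshape(-1,1,2),c['intrinsics'],c['D']).reshape(-1,2)
    d=c['depth'].reshape(-1,1)
    return ((np.c_[p,np.ones(len(p))]*d-c['t'])@c['R']).reshape(480,640,3)
def proj(c,X):
    return cv2.projectPoints(np.array(X,float).reshape(-1,1,3),cv2.Rodrigues(c['R'])[0],c['t'],c['intrinsics'],np.array(c['D']))[0].reshape(-1,2)
def crop(c,u0,v0,u1,v1,w,h): return cv2.resize(c['img'][v0:v1,u0:u1,::-1],(w,h),interpolation=cv2.INTER_CUBIC)
E
python3 - <<'E'
from h import *
t=load('top0.pkl');s=load('side0.pkl')
a=crop(t,170,200,410,360,780,520)
cv2.imwrite('pics/c1.png',a)
a=crop(s,200,165,360,325,600,600);cv2.imwrite('pics/c2.png',a)
E
```

```text
(no output)
```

View pics/c1.png

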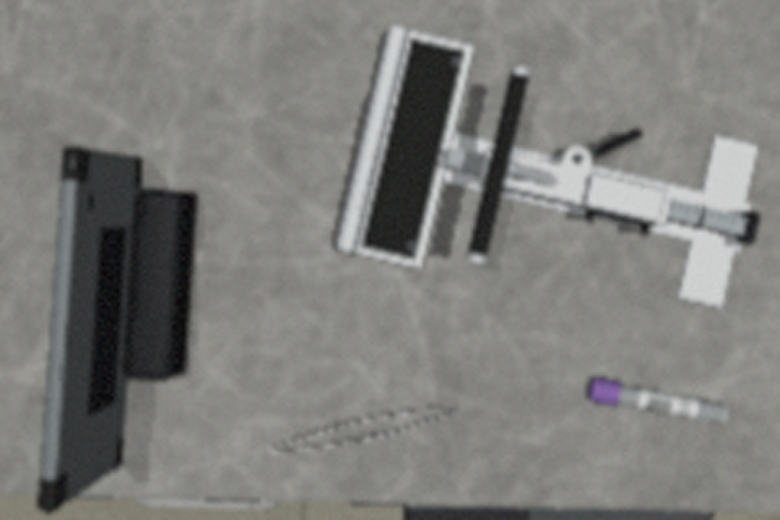

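View pics/c2.png

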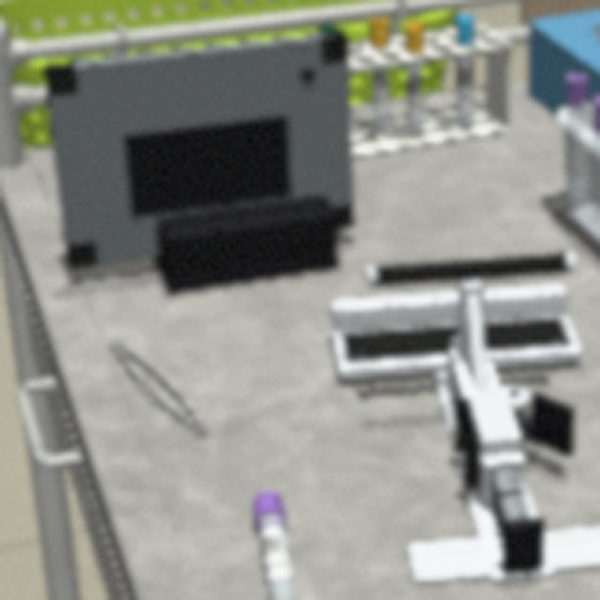

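```bash
python3 - <<'E'
from h import *
np.set_printoptions(precision=4,suppress=True)
t=load('top0.pkl');s=load('side0.pkl');P=cloud(t);Q=cloud(s)
def rect(name,pts):
    r=cv2.minAreaRect(pts[:,:2].astype(np.float32)*1000);print(name,len(pts),np.round(r[0],1),np.round(r[1],1),round(r[2],1),'z',np.percentile(pts[:,2],[5,50,95]))
def reg(P,u0,v0,u1,v1,z0,z1):
    q=P[v0:v1,u0:u1].reshape(-1,3);return q[(q[:,2]>z0)&(q[:,2]<z1)]
rect('tabtop',reg(P,175,235,220,362,.150,.17))
rect('dockR',reg(P,213,255,235,320,.02,.06))
d=reg(P,213,255,235,320,.02,.06); print(np.histogram(d[:,2],bins=np.arange(.02,.062,.004)))
# tablet in side view
q=reg(Q,200,165,297,245,.05,.17);q=q[(q[:,0]<.55)&(q[:,1]<.6)&(q[:,1]>.3)]
q=q[(abs(q[:,0]-.33)<.13)];rect('tabside',q)
rect('bar',reg(P,305,210,340,290,.085,.105))
rect('lip',reg(P,265,200,320,290,.026,.04))
rect('sad',reg(P,325,235,410,285,.025,.06))
rect('grip',reg(P,325,235,410,285,.041,.06))
rect('bot',reg(P,405,155,435,190,.07,.1));rect('box',reg(P,420,170,475,230,.055,.07));rect('roll',reg(P,440,295,476,335,.025,.04))
# pixel-based (crop coords)
k=lambda a:[(x/3.25+170,y/3.25+200) for x,y in a]
print('tab ends',plane(t,k([(75,150),(47,505)]),.157))
print('bar ends',plane(t,k([(520,70),(478,260)]),.092))
print('lip ends',plane(t,k([(397,28),(346,250)]),.032))
print('pin',plane(t,k([(577,157)]),.036),'levertip',plane(t,k([(640,133)]),.046))
print('gripblock',plane(t,k([(590,180),(668,197),(585,212),(660,222)]),.046))
print('railend',plane(t,k([(748,225)]),.03))
print('forceps,tube',plane(t,k([(280,447),(455,408),(590,388),(728,410)]),.005))
E
```

```text
tabtop 712 [418.3 322.2] [ 12.1 198.8] 88.0 z [0.1517 0.1564 0.159 ]
dockR 831 [436.6 291.5] [120.2  27.3] 2.2 z [0.0283 0.0453 0.0482]
(array([ 14,  26,  27,  24,  33, 149, 501,  57,   0,   0]), array([0.02 , 0.024, 0.028, 0.032, 0.036, 0.04 , 0.044, 0.048, 0.052,
       0.056, 0.06 ]))
tabside 2734 [383.8 454.9] [151.2 290. ] 0.2 z [0.0554 0.098  0.1522]
bar 379 [514.9  82.9] [ 12.4 117.4] 77.9 z [0.093  0.0971 0.0997]
lip 486 [524.9 130.3] [ 81.8 148.2] 78.0 z [0.0282 0.0315 0.0345]
sad 868 [507.9  -5.4] [163.4  63.1] 77.9 z [0.0289 0.0375 0.0486]
grip 359 [497.2  17.3] [64.6 78.3] 23.7 z [0.043  0.0463 0.0501]
bot 194 [ 684.1 -113.5] [26.7 27.4] 47.2 z [0.0738 0.0888 0.0914]
box 1378 [ 639.1 -151.5] [104.4  89.9] 58.5 z [0.0594 0.0624 0.0652]
roll 714 [ 389.2 -197. ] [64.1 63.4] 67.1 z [0.0283 0.0317 0.0343]
tab ends [[0.5152 0.3159 0.157 ]
 [0.3224 0.3235 0.157 ]]
bar ends [[0.5714 0.0707 0.092 ]
 [0.4577 0.0933 0.092 ]]
lip ends [[0.6028 0.1489 0.032 ]
 [0.4602 0.1776 0.032 ]]
pin [[0.5224 0.0322 0.036 ]] levertip [[ 0.538  -0.0065  0.046 ]]
gripblock [[ 0.5077  0.0244  0.046 ]
 [ 0.4982 -0.0247  0.046 ]
 [ 0.4876  0.0272  0.046 ]
 [ 0.4824 -0.0199  0.046 ]]
railend [[ 0.4817 -0.078   0.03  ]]
forceps,tube [[ 0.3311  0.2195  0.005 ]
 [ 0.3587  0.1066  0.005 ]
 [ 0.3735  0.0191  0.005 ]
 [ 0.3612 -0.0709  0.005 ]]
```

Request:
move_arm:
  plan:
    - [1, 0, 0, 0.04, 0, 0, 0]
    - [1, 0, 0, 0.03, 0, 0, 7.1]
    - [1, 0.0285, -0.0406, 0, 0, 0, 7.1]
    - [1, 0.0285, -0.0406, 0, 0, 0, 0]
    - [1, 0.0285, -0.0406, 0, 0, 0, 0]
    - [1, 0.0285, -0.0406, 0, 0, 0, 0]
    - [1, 0.0285, -0.0406, 0, 0, 0, 0]
    - [1, 0.0285, -0.0406, 0, 0, 0, 0]
    - [1, 0.0285, -0.0406, 0, 0, 0, 0]
    - [1, 0.0285, -0.0406, 0, 0, 0, 0]
    - [1, 0, 0, -0.03, 0, 0, 0]
    - [1, 0, 0, -0.03, 0, 0, 0]
    - [1, 0, 0, -0.03, 0, 0, 0]
    - [1, 0, 0, 0, 0, 0, 0]
  force: 25

```text
time_s: 1.85
tcp_pos: [0.4173, 0.3214, 0.2044]
eef_rot: [179.8, 0.2, -2.2]
contact_force: [0.2, 0.4, -0.4]
gripper_width: 0.0876
gripper_force: 0.0
```

Request:
move_arm:
  plan:
    - [1, 0, 0, -0.024, 0, 0, 0]
    - [1, 0, 0, -0.024, 0, 0, 0]
    - [1, 0, 0, -0.023, 0, 0, 0]
    - [1, 0, 0, 0, 0, 0, 0]
    - [-1, 0, 0, 0, 0, 0, 0]
    - [-1, 0, 0, 0, 0, 0, 0]
    - [-1, 0, 0, 0, 0, 0, 0]
    - [-1, 0, 0, 0, 0, 0, 0]
    - [-1, 0, 0, 0, 0, 0, 0]
    - [-1, 0, 0, 0, 0, 0, 0]
    - [-1, 0, 0, 0, 0, 0, 0]
    - [-1, 0, 0, 0, 0, 0, 0]
    - [-1, 0, 0, 0, 0, 0, 0]
    - [-1, 0, 0, 0, 0, 0, 0]
  force: 30

```text
time_s: 3.6
tcp_pos: [0.4183, 0.3227, 0.1355]
eef_rot: [180.0, 0.0, -2.2]
contact_force: [1.2, 0.3, -0.2]
gripper_width: 0.01
gripper_force: 30.0
```

Request:
move_arm:
  plan:
    - [-1, 0, 0, 0.015, 0, 0, 0]
    - [-1, 0, 0, 0.02, 0, 0, 0]
    - [-1, 0, 0, 0.025, 0, 0, 0]
    - [-1, 0, 0, 0.03, 0, 0, 0]
    - [-1, 0, 0, 0.03, 0, 0, 0]
    - [-1, 0, 0, 0.02, 0, 0, 0]
    - [-1, 0, 0, 0.02, 0, 0, 0]
    - [-1, 0, 0, 0, 0, 0, 0]
    - [-1, 0, 0, 0, 0, 0, 0]

```text
time_s: 4.72
tcp_pos: [0.4177, 0.3224, 0.2947]
eef_rot: [180.0, 0.1, -2.2]
contact_force: [-0.2, -0.4, -5.0]
gripper_width: 0.0102
gripper_force: 30.0
```

```bash
python3 - <<'E'
from h import *
c=vision.capture('side');pickle.dump(c,open('side1.pkl','wb'));P=cloud(c)
s=telemetry.get_state();print(s['tcp_pos'],s['eef_rot'],s['contact_force'])
m=(P[...,1]>.28)&(P[...,1]<.36)&(P[...,0]>.2)&(P[...,0]<.6)&(P[...,2]>.1)
q=P[m];print(len(q),np.percentile(q,[1,50,99],axis=0))
cv2.imwrite('pics/c3.png',crop(c,180,40,380,240,600,600))
E
```

```text
[0.41772337 0.32230875 0.29446956] [ 1.79925433e+02  8.17775436e-02 -2.18265632e+00] [-0.74211496 -0.86669194 -5.36809699]
7640 [[0.31981081 0.28131268 0.17314902]
 [0.40985442 0.31494277 0.2794023 ]
 [0.51267278 0.33892622 0.5302969 ]]
```

View pics/c3.png

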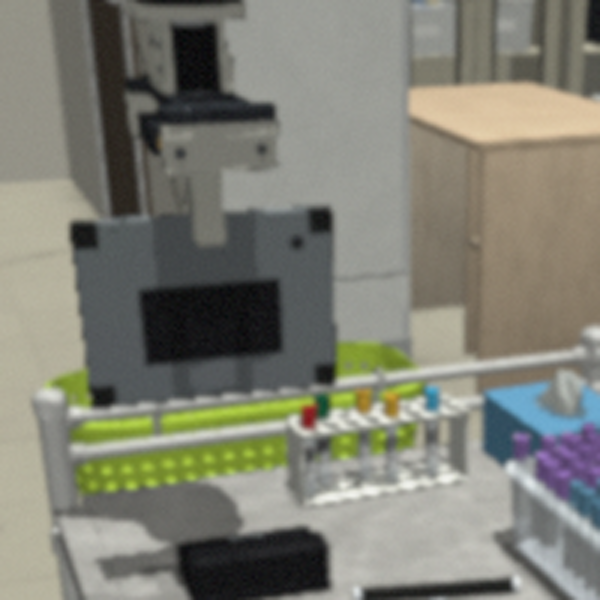

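Request:
move_arm:
  plan:
    - [-1, 0, 0, 0, 0, 0, -4.75]
    - [-1, 0.0121, -0.0302, 0, 0, 0, -4.75]
    - [-1, 0.0121, -0.0302, 0, 0, 0, 0]
    - [-1, 0.0121, -0.0302, 0, 0, 0, 0]
    - [-1, 0.0121, -0.0302, 0, 6.04, -1.25, 0]
    - [-1, 0.0121, -0.0302, 0, 6.04, -1.25, 0]
    - [-1, 0.0121, -0.0302, 0, 6.04, -1.25, 0]
    - [-1, 0.0121, -0.0302, 0, 6.04, -1.25, 0]
    - [-1, 0.0121, -0.0302, 0, 6.04, -1.25, 0]
    - [-1, 0, 0, 0, 6.04, -1.25, 0]
    - [-1, 0, 0, -0.03, 0, 0, 0]
    - [-1, 0, 0, -0.03, 0, 0, 0]
    - [-1, 0, 0, -0.03, 0, 0, 0]
    - [-1, 0, 0, -0.018, 0, 0, 0]
    - [-1, 0, 0, 0, 0, 0, 0]
    - [-1, 0, 0, 0, 0, 0, 0]
    - [-1, 0, 0, 0, 0, 0, 0]

```text
time_s: 6.9
tcp_pos: [0.5157, 0.0812, 0.1888]
eef_rot: [-143.0, -0.1, -11.7]
contact_force: [-0.3, 0.6, -5.1]
gripper_width: 0.0098
gripper_force: 30.0
```

```bash
cat >> h.py <<'E'
O=np.array([.528,.146,0]);A=np.radians(-11.7);ys=np.array([np.cos(A),np.sin(A),0]);xs=np.array([ys[1],-ys[0],0]);S=np.c_[xs,ys,[0,0,1]]
def tost(P): return (np.asarray(P)-O)@S
def tow(P): return O+np.asarray(P)@S.T
E
python3 - <<'E'
from h import *
from scipy.spatial.transform import Rotation as R
np.set_printoptions(precision=4,suppress=True)
s=telemetry.get_state();Rt=R.from_euler('xyz',s['eef_rot'],degrees=True).as_matrix()
print(s['tcp_pos'],s['eef_rot'],tost(s['tcp_pos']),'tool z in stand',Rt[:,2]@S,'y',Rt[:,1]@S,'foot',tost(s['tcp_pos']+.1225*Rt[:,2]))
for n in('side','top'):
    c=vision.capture(n);pickle.dump(c,open(n+'2.pkl','wb'))
    q=tost(cloud(c).reshape(-1,3))
    if n=='side':
        m=(abs(q[:,1])<.11)&(q[:,0]>-.03)&(q[:,0]<.12)&(q[:,2]>.06)&(q[:,2]<.2)&(abs(q[:,1])>.04)
        p=q[m];m2=abs(p[:,1])<.12
        f=np.polyfit(p[:,2],p[:,0],1);print('lean fit',len(p),np.degrees(np.arctan(f[0])),np.percentile(p,[1,50,99],axis=0))
        a=crop(c,200,60,400,260,400,400)
    else: b=crop(c,240,180,420,360,400,400)
cv2.imwrite('pics/c4.png',np.hstack([a,b]))
E
```

```text
[0.5157 0.0812 0.1888] [-142.9772   -0.1346  -11.6646] [0.0659 0.0011 0.1888] tool z in stand [-0.6021  0.0015 -0.7984] y [ 0.7984  0.0019 -0.6021] foot [-0.0078  0.0013  0.091 ]
lean fit 1476 30.06538272882442 [[-0.0013 -0.098   0.088 ]
 [ 0.0474 -0.0533  0.1439]
 [ 0.0823  0.1005  0.199 ]]
```

View pics/c4.png

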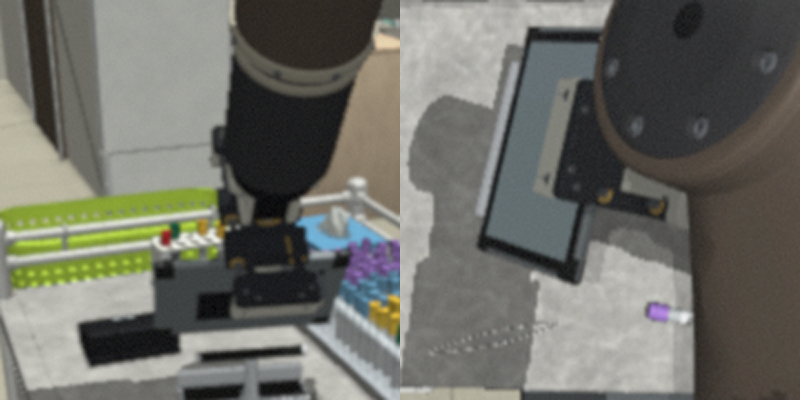

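Request:
move_arm:
  plan:
    - [-1, 0, 0, -0.025, 0, 0, 0]
    - [-1, 0, 0, -0.02, 0, 0, 0]
    - [-1, 0, 0, -0.015, 0, 0, 0]
    - [-1, 0, 0, -0.008, 0, 0, 0]
    - [-1, 0, 0, 0, 0, 0, 0]
    - [-1, 0, 0, 0, 0, 0, 0]
    - [-1, 0, 0, 0, 0, 0, 0]

```text
time_s: 7.88
tcp_pos: [0.5155, 0.0812, 0.1202]
eef_rot: [-143.0, -0.1, -11.7]
contact_force: [-0.5, 1.4, -4.8]
gripper_width: 0.01
gripper_force: 30.0
```

Request:
move_arm:
  plan:
    - [-1, 0, 0, -0.0015, 0, 0, 0]
    - [-1, 0, 0, -0.0015, 0, 0, 0]
    - [-1, 0, 0, 0, 0, 0, 0]
    - [-1, 0, 0, 0, 0, 0, 0]

```text
time_s: 8.38
tcp_pos: [0.5151, 0.0812, 0.1165]
eef_rot: [-143.0, -0.0, -11.7]
contact_force: [-0.7, 0.2, -4.4]
gripper_width: 0.0093
gripper_force: 30.0
```

```bash
python3 - <<'E'
from h import *
for n in('side',):
    c=vision.capture(n);pickle.dump(c,open(n+'3.pkl','wb'))
    a=crop(c,240,190,380,330,600,600)
    # expected: corners of tablet back lower edge, bar bottom
cv2.imwrite('pics/c5.png',a)
E
```

```text
(no output)
```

View pics/c5.png

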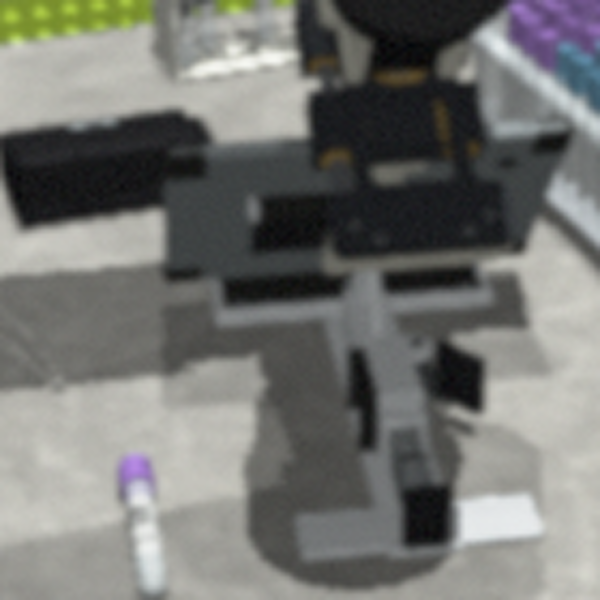

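Request:
move_arm:
  plan:
    - [-1, 0, 0, -0.001, 0, 0, 0]
    - [-1, 0, 0, -0.001, 0, 0, 0]
    - [-1, 0, 0, 0, 0, 0, 0]
    - [-1, 0, 0, 0, 0, 0, 0]

```text
time_s: 8.93
tcp_pos: [0.5154, 0.0808, 0.1155]
eef_rot: [-143.0, -0.1, -11.7]
contact_force: [-1.9, -4.5, 4.8]
gripper_width: 0.0097
gripper_force: 30.0
```

Request:
move_arm:
  plan:
    - [-1, 0, 0, 0.0005, 0, 0, 0]
    - [-0.7, 0, 0, 0, 0, 0, 0]
    - [-0.5, 0, 0, 0, 0, 0, 0]
    - [-0.2, 0, 0, 0, 0, 0, 0]
    - [0, 0, 0, 0, 0, 0, 0]
    - [0, 0, 0, 0, 0, 0, 0]
    - [0, 0, 0, 0, 0, 0, 0]
    - [0, 0, 0, 0, 0, 0, 0]

```text
time_s: 9.93
tcp_pos: [0.5151, 0.0812, 0.1151]
eef_rot: [-143.0, -0.0, -11.7]
contact_force: [0.7, 0.2, 0.6]
gripper_width: 0.0431
gripper_force: 0.0
```

Request:
move_arm:
  plan:
    - [0, -0.0018, -0.0088, 0.012, 0, 0, 0]
    - [0, -0.0037, -0.0177, 0.0239, 0, 0, 0]
    - [0, -0.0037, -0.0177, 0.0239, 0, 0, 0]
    - [0, -0.0037, -0.0177, 0.0239, 0, 0, 0]
    - [0, 0, -0.03, 0.03, 0, 0, 0]
    - [0, 0, -0.03, 0.03, -9, 1.88, 0]
    - [0, 0, -0.03, 0.02, -9, 1.88, 0]
    - [0, 0, 0, 0, -9.1, 1.88, 0]
    - [0, 0, 0, 0, -9.1, 1.88, 0]
    - [0, 0, 0, 0, 0, 0, 0]

```text
time_s: 11.18
tcp_pos: [0.502, -0.0691, 0.2794]
eef_rot: [179.9, -0.0, -11.4]
contact_force: [-0.6, -0.2, -0.7]
gripper_width: 0.044
gripper_force: 0.0
```

```bash
python3 - <<'E'
from h import *
np.set_printoptions(precision=4,suppress=True)
s=telemetry.get_state();print(s['tcp_pos'],s['eef_rot'],tost(s['tcp_pos']))
c=vision.capture('side');pickle.dump(c,open('side4.pkl','wb'));q=tost(cloud(c).reshape(-1,3))
m=(abs(q[:,1])<.098)&(abs(q[:,1])>.065)&(q[:,0]>-.02)&(q[:,0]<.12)&(q[:,2]>.03)&(q[:,2]<.16);p=q[m]
f=np.polyfit(p[:,2],p[:,0],1);print('lean',len(p),np.degrees(np.arctan(f[0])),np.percentile(p,[1,50,99],axis=0),'x at z=.014',np.polyval(f,.014))
a=crop(c,220,150,380,310,400,400)
c=vision.capture('top');pickle.dump(c,open('top4.pkl','wb'));b=crop(c,260,180,420,340,400,400)
cv2.imwrite('pics/c6.png',np.hstack([a,b]))
E
```

```text
[ 0.502  -0.0691  0.2794] [179.8974  -0.0122 -11.4302] [0.2159 0.0182 0.2794]
lean 825 36.403785500010315 [[ 0.0109 -0.0974  0.0311]
 [ 0.0576 -0.0664  0.0916]
 [ 0.086   0.0975  0.1327]] x at z=.014 -0.00034273248804206173
```

View pics/c6.png

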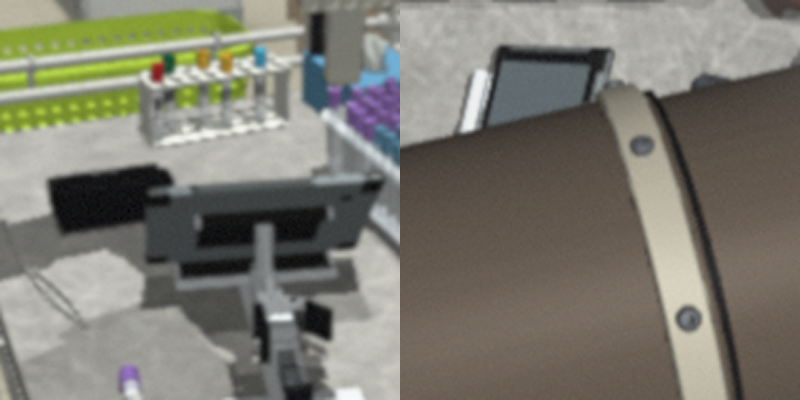

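```bash
python3 - <<'E'
from h import *
def prof(c,zz=.03,y=0):
    g=cv2.cvtColor(c['img'],cv2.COLOR_RGB2GRAY).astype(np.float32)
    X=np.arange(.13,.245,.002);out=[]
    for z in (.03,):
        v=0
        for yy in (-.003,0,.003):
            uv=proj(c,tow(np.c_[X,np.full_like(X,y+yy),np.full_like(X,z)])).astype(np.float32)
            v=v+cv2.remap(g,uv[:,:1],uv[:,1:],cv2.INTER_LINEAR)[:,0]/3
    return [(int(round(x*1000)),int(b)) for x,b in zip(X,v)]
print('top',prof(load('top0.pkl')));print('side',prof(load('side0.pkl')))
c1=crop(load('top0.pkl'),350,235,410,280,400,300);c2=crop(load('side0.pkl'),310,245,370,320,400,500)
cv2.imwrite('pics/c7.png',np.hstack([cv2.copyMakeBorder(c1,0,200,0,0,0),c2]))
E
```

```text
top [(130, 206), (132, 206), (134, 206), (136, 207), (138, 206), (140, 206), (142, 206), (144, 206), (146, 206), (148, 205), (150, 206), (152, 207), (154, 206), (156, 207), (158, 207), (160, 206), (162, 206), (164, 206), (166, 206), (168, 205), (170, 199), (172, 193), (174, 195), (176, 179), (178, 157), (180, 155), (182, 156), (184, 155), (186, 156), (188, 152), (190, 156), (192, 155), (194, 150), (196, 134), (198, 115), (200, 135), (202, 152), (204, 157), (206, 158), (208, 156), (210, 155), (212, 155), (214, 156), (216, 154), (218, 152), (220, 156), (222, 155), (224, 139), (226, 99), (228, 52), (230, 37), (232, 52), (234, 89), (236, 123), (238, 133), (240, 134), (242, 134), (244, 134)]
side [(130, 242), (132, 242), (134, 242), (136, 243), (138, 242), (140, 242), (142, 241), (144, 237), (146, 231), (148, 216), (150, 197), (152, 176), (154, 163), (156, 156), (158, 165), (160, 179), (162, 202), (164, 223), (166, 229), (168, 229), (170, 211), (172, 188), (174, 163), (176, 153), (178, 152), (180, 160), (182, 167), (184, 167), (186, 167), (188, 167), (190, 167), (192, 166), (194, 158), (196, 146), (198, 135), (200, 138), (202, 151), (204, 163), (206, 172), (208, 176), (210, 177), (212, 177), (214, 175), (216, 171), (218, 159), (220, 139), (222, 111), (224, 83), (226, 57), (228, 41), (230, 31), (232, 24), (234, 20), (236, 20), (238, 19), (240, 18), (242, 20), (244, 23)]
```

View pics/c7.png

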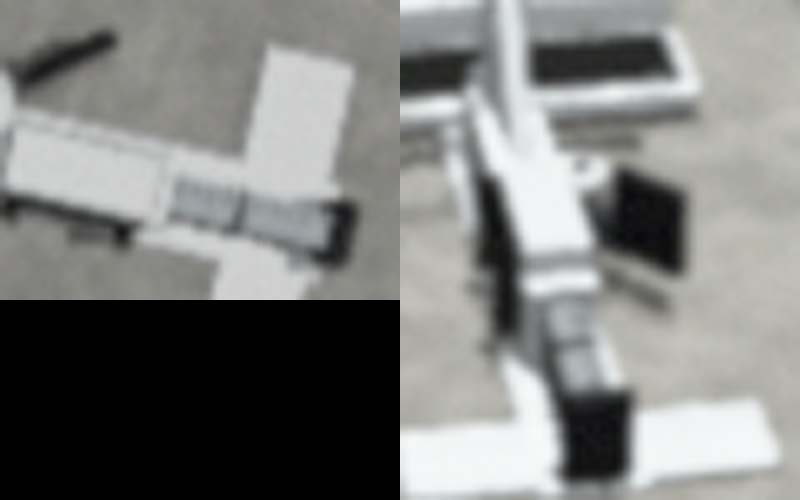

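```bash
python3 - <<'E'
from h import *
s=telemetry.get_state();print(s['joints'],tow([.1462,.017,.1])-s['tcp_pos'],xs,ys)
E
```

```text
[ 14.18377825   2.67286292 -15.17757802  -0.11582223 -72.11898027
  64.23389723] [ 0.01307065  0.06961433 -0.17922732] [-0.2027873  -0.97922281  0.        ] [ 0.97922281 -0.2027873   0.        ]
```

Request:
move_arm:
  plan:
    - [1, 0, 0, 0, 0, 0, -10.03]
    - [1, 0, 0, 0, 0, 0, -10.03]
    - [1, 0, 0, 0, 0, 0, -10.03]
    - [1, 0, 0, 0, 0, 0, -10.03]
    - [1, 0, 0, 0, 0, 0, -10.03]
    - [1, 0, 0, 0, 0, 0, -10.03]
    - [1, 0, 0, 0, 0, 0, -10.03]
    - [1, 0, 0, 0, 0, 0, -10.03]
    - [1, 0, 0, 0, 0, 0, -10.03]
    - [1, 0, 0, -0.04, 0, 0, 0]
    - [1, 0.0065, 0.035, -0.04, 0, 0, 0]
    - [1, 0.0065, 0.0346, -0.04, 0, 0, 0]
    - [1, 0, 0, -0.04, 0, 0, 0]
    - [1, 0, 0, -0.019, 0, 0, 0]
    - [1, 0, 0, 0, 0, 0, 0]
    - [1, 0, 0, 0, 0, 0, 0]

```text
time_s: 13.28
tcp_pos: [0.516, -0.0019, 0.1009]
eef_rot: [-179.9, 0.1, -102.1]
contact_force: [0.6, -1.1, 1.0]
gripper_width: 0.0876
gripper_force: 0.0
```

```bash
python3 - <<'E'
from h import *
np.set_printoptions(precision=4,suppress=True)
s=telemetry.get_state();print(s['tcp_pos'],s['eef_rot'],tost(s['tcp_pos']),s['gripper_width'])
c=vision.capture('side');pickle.dump(c,open('side5.pkl','wb'))
a=crop(c,250,180,390,320,600,600)
for y in (.017-.044,.017+.044):
    u=proj(c,tow([tost(s['tcp_pos'])[0],y,s['tcp_pos'][2]]))[0];cv2.circle(a,tuple(int(k) for k in ((u-[250,180])*600/140)),3,(0,0,255),-1)
cv2.imwrite('pics/c8.png',a)
E
```

```text
[ 0.516  -0.0019  0.1009] [-179.8911    0.082  -102.0608] [0.1472 0.0183 0.1009] 0.08763590292707271
```

View pics/c8.png

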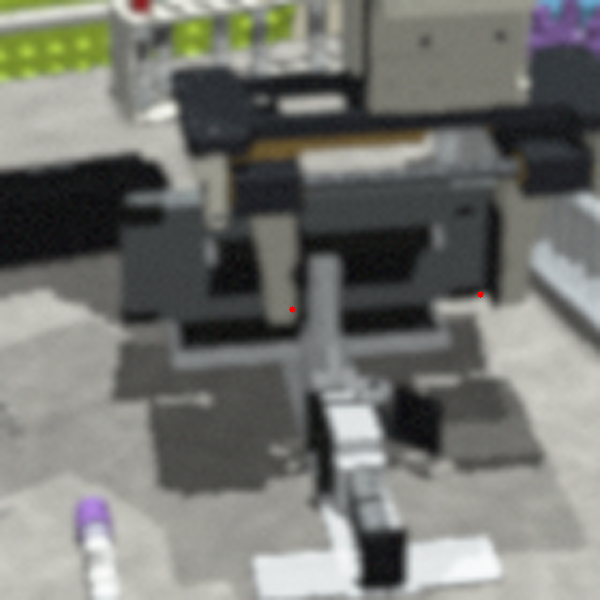

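Request:
move_arm:
  plan:
    - [1, -0.001, 0.0013, -0.015, 0, 0, 0]
    - [1, 0, 0, -0.02, 0, 0, 0]
    - [1, 0, 0, -0.02, 0, 0, 0]
    - [1, 0, 0, -0.015, 0, 0, 0]
    - [1, 0, 0, -0.011, 0, 0, 0]
    - [1, 0, 0, 0, 0, 0, 0]
    - [1, 0, 0, 0, 0, 0, 0]

```text
time_s: 14.2
tcp_pos: [0.5146, 0.0003, 0.0192]
eef_rot: [-179.9, 0.0, -102.0]
contact_force: [0.0, 0.2, -0.0]
gripper_width: 0.0877
gripper_force: 0.0
```

Request:
move_arm:
  plan:
    - [1, 0.0054, -0.0011, 0, 0, 0, 0]
    - [1, 0.0054, -0.0011, 0, 0, 0, 0]
    - [1, 0, 0, 0, 0, 0, 0]
    - [1, 0, 0, 0, 0, 0, 0]

```text
time_s: 14.7
tcp_pos: [0.5249, -0.0021, 0.0187]
eef_rot: [-180.0, 0.0, -102.0]
contact_force: [0.9, -0.2, -0.1]
gripper_width: 0.0872
gripper_force: 0.0
```

Request:
move_arm:
  plan:
    - [1, -0.0006, -0.0029, 0, 0, 0, 0]
    - [1, -0.0006, -0.0029, 0, 0, 0, 0]
    - [1, -0.0006, -0.0029, 0, 0, 0, 0]
    - [1, -0.0006, -0.0029, 0, 0, 0, 0]
    - [1, -0.0006, -0.0029, 0, 0, 0, 0]
    - [1, -0.0006, -0.0029, 0, 0, 0, 0]
    - [1, -0.0006, -0.0029, 0, 0, 0, 0]
    - [1, -0.0006, -0.0029, 0, 0, 0, 0]
    - [1, 0, 0, 0, 0, 0, 0]

```text
time_s: 15.82
tcp_pos: [0.5198, -0.0257, 0.0187]
eef_rot: [180.0, -0.0, -102.0]
contact_force: [-2.7, 1.1, -1.2]
gripper_width: 0.0877
gripper_force: 1.4
```

```bash
cat >> h.py <<'E'
def prof(c,X=np.arange(.13,.245,.002),y=0,z=.03):
    g=cv2.cvtColor(c['img'],cv2.COLOR_RGB2GRAY).astype(np.float32);v=0
    for yy in (-.003,0,.003):
        uv=proj(c,tow(np.c_[X,np.full_like(X,y+yy),np.full_like(X,z)])).astype(np.float32)
        v=v+cv2.remap(g,uv[:,:1],uv[:,1:],cv2.INTER_LINEAR)[:,0]/3
    return [(int(round(x*1000)),int(b)) for x,b in zip(X,v)]
E
cat > look.py <<'E'
from h import *
np.set_printoptions(precision=4,suppress=True)
s=telemetry.get_state();print(tost(s['tcp_pos']),S.T@s['contact_force'],s['gripper_width'],s['gripper_force'])
c=vision.capture('side');pickle.dump(c,open('sideL.pkl','wb'))
print(prof(c,np.arange(.156,.226,.002)))
q=tost(cloud(c).reshape(-1,3))
m=(abs(q[:,1])<.095)&(abs(q[:,1])>.06)&(q[:,0]>-.02)&(q[:,0]<.12)&(q[:,2]>.045)&(q[:,2]<.075);p=q[m]
f=np.polyfit(p[:,2],p[:,0],1);print('lean',len(p),np.degrees(np.arctan(f[0])))
E
python3 look.py
```

```text
[0.1698 0.0268 0.0187] [-0.5491 -2.8211 -1.1787] 0.08765749530159944 1.4268522454221966
[(156, 177), (158, 166), (160, 150), (162, 138), (164, 130), (166, 137), (168, 145), (170, 150), (172, 155), (174, 158), (176, 167), (178, 180), (180, 198), (182, 214), (184, 219), (186, 215), (188, 198), (190, 177), (192, 155), (194, 139), (196, 124), (198, 116), (200, 120), (202, 132), (204, 143), (206, 150), (208, 152), (210, 153), (212, 155), (214, 154), (216, 151), (218, 141), (220, 123), (222, 98), (224, 72)]
lean 89 44.577914919552825
```

Request:
move_arm:
  plan:
    - [1, -0.0006, -0.0029, 0, 0, 0, 0]
    - [1, -0.0006, -0.0025, 0, 0, 0, 0]
    - [1, 0, 0, 0, 0, 0, 0]
    - [1, 0, 0, 0, 0, 0, 0]

```text
time_s: 16.38
tcp_pos: [0.5187, -0.0308, 0.0187]
eef_rot: [-180.0, 0.0, -102.0]
contact_force: [-3.9, 0.9, 0.2]
gripper_width: 0.0879
gripper_force: 1.8
```

```bash
python3 look.py
```

```text
[0.175  0.0268 0.0187] [-0.0935 -3.9694  0.241 ] 0.08793563350187625 1.7593313078396022
[(156, 152), (158, 168), (160, 180), (162, 170), (164, 154), (166, 137), (168, 126), (170, 129), (172, 135), (174, 143), (176, 148), (178, 152), (180, 159), (182, 167), (184, 185), (186, 204), (188, 220), (190, 225), (192, 221), (194, 195), (196, 165), (198, 136), (200, 126), (202, 132), (204, 141), (206, 148), (208, 150), (210, 152), (212, 153), (214, 151), (216, 147), (218, 137), (220, 119), (222, 96), (224, 71)]
lean 80 46.13158804561344
```

Request:
move_arm:
  plan:
    - [1, -0.002, 0.0004, 0, 0, 0, 0]
    - [1, 0.0006, 0.0029, 0, 0, 0, 0]
    - [1, 0.0006, 0.0029, 0, 0, 0, 0]
    - [1, 0.0006, 0.0029, 0, 0, 0, 0]
    - [1, 0.0006, 0.0029, 0, 0, 0, 0]
    - [1, 0, 0, 0, 0, 0, 0]
    - [1, 0, 0, 0, 0, 0, 0]

```text
time_s: 17.3
tcp_pos: [0.5194, -0.0186, 0.0187]
eef_rot: [-180.0, 0.0, -102.0]
contact_force: [-0.5, -0.6, -0.3]
gripper_width: 0.0877
gripper_force: 0.0
```

```bash
python3 look.py
```

```text
[0.1629 0.0249 0.0187] [ 0.6642 -0.3924 -0.3238] 0.0877224913203895 0.0
[(156, 162), (158, 183), (160, 207), (162, 219), (164, 226), (166, 227), (168, 227), (170, 223), (172, 210), (174, 190), (176, 175), (178, 162), (180, 163), (182, 169), (184, 186), (186, 203), (188, 220), (190, 225), (192, 222), (194, 196), (196, 165), (198, 136), (200, 126), (202, 132), (204, 142), (206, 149), (208, 150), (210, 151), (212, 153), (214, 152), (216, 148), (218, 137), (220, 119), (222, 96), (224, 71)]
lean 72 46.458100878556415
```

Request:
move_arm:
  plan:
    - [1, 0.0003, 0.0012, 0, 0, 0, 0]
    - [1, 0.0015, -0.0003, 0, 0, 0, 0]
    - [0.91, -0.002, 0.0004, 0, 0, 0, 0]
    - [0.82, -0.002, 0.0004, 0, 0, 0, 0]
    - [0.73, -0.002, 0.0004, 0, 0, 0, 0]
    - [0.64, -0.002, 0.0004, 0, 0, 0, 0]
    - [0.55, -0.002, 0.0004, 0, 0, 0, 0]
    - [0.55, 0, 0, 0, 0, 0, 0]
    - [0.55, 0, 0, 0, 0, 0, 0]
  force: 30

```text
time_s: 18.48
tcp_pos: [0.5108, -0.0158, 0.0187]
eef_rot: [180.0, 0.0, -102.0]
contact_force: [-0.8, -3.2, 0.8]
gripper_width: 0.0679
gripper_force: 2.0
```

```bash
python3 look.py
```

```text
[0.1619 0.016  0.0187] [ 3.2482 -0.099   0.7574] 0.06789614803179994 1.9523991644382477
[(156, 160), (158, 184), (160, 209), (162, 220), (164, 226), (166, 227), (168, 226), (170, 222), (172, 209), (174, 189), (176, 174), (178, 162), (180, 163), (182, 169), (184, 186), (186, 203), (188, 220), (190, 224), (192, 220), (194, 194), (196, 165), (198, 136), (200, 126), (202, 132), (204, 141), (206, 148), (208, 150), (210, 152), (212, 154), (214, 153), (216, 149), (218, 137), (220, 119), (222, 96), (224, 71)]
lean 53 46.67223563108557
```

Request:
move_arm:
  plan:
    - [0.46, -0.002, 0.0004, 0, 0, 0, 0]
    - [0.37, -0.002, 0.0004, 0, 0, 0, 0]
    - [0.28, -0.002, 0.0004, 0, 0, 0, 0]
    - [0.19, -0.002, 0.0004, 0, 0, 0, 0]
    - [0.1, -0.002, 0.0004, 0, 0, 0, 0]
    - [0.1, 0, 0, 0, 0, 0, 0]

```text
time_s: 19.27
tcp_pos: [0.5025, -0.0141, 0.0192]
eef_rot: [-179.8, 0.0, -101.9]
contact_force: [3.3, -10.4, -0.8]
gripper_width: 0.0486
gripper_force: 8.7
```

```bash
python3 look.py
```

```text
[0.1619 0.0074 0.0192] [ 9.478   5.3266 -0.782 ] 0.04861867732829304 8.672783256042749
[(156, 160), (158, 184), (160, 209), (162, 220), (164, 226), (166, 227), (168, 226), (170, 222), (172, 210), (174, 189), (176, 174), (178, 162), (180, 163), (182, 168), (184, 184), (186, 202), (188, 219), (190, 224), (192, 220), (194, 194), (196, 163), (198, 135), (200, 126), (202, 132), (204, 142), (206, 149), (208, 151), (210, 152), (212, 153), (214, 152), (216, 148), (218, 137), (220, 119), (222, 96), (224, 72)]
lean 29 45.764457965844706
```

Request:
move_arm:
  plan:
    - [0.01, -0.002, 0.0004, 0, 0, 0, 0]
    - [-0.08, -0.002, 0.0004, 0, 0, 0, 0]
    - [-0.17, -0.002, 0.0004, 0, 0, 0, 0]
    - [-0.26, -0.002, 0.0004, 0, 0, 0, 0]
    - [-0.35, 0, 0, 0, 0, 0, 0]
    - [-0.35, 0, 0, 0, 0, 0, 0]

```text
time_s: 20.08
tcp_pos: [0.495, -0.0142, 0.0193]
eef_rot: [-179.8, -0.1, -101.9]
contact_force: [10.7, -25.3, -4.4]
gripper_width: 0.0335
gripper_force: 31.6
```

```bash
python3 look.py
```

```text
[0.1635 0.0002 0.0193] [22.5752 15.5974 -4.3628] 0.03346401235048824 31.566746807657182
[(156, 162), (158, 183), (160, 207), (162, 219), (164, 226), (166, 226), (168, 225), (170, 222), (172, 212), (174, 194), (176, 179), (178, 167), (180, 163), (182, 163), (184, 173), (186, 188), (188, 206), (190, 217), (192, 221), (194, 209), (196, 189), (198, 166), (200, 150), (202, 143), (204, 145), (206, 148), (208, 150), (210, 152), (212, 153), (214, 152), (216, 148), (218, 138), (220, 120), (222, 95), (224, 70)]
lean 9 46.802548727446094
```

Request:
move_arm:
  plan:
    - [-0.5, 0.0002, 0.001, 0, 0, 0, 0]
    - [-1, -0.0008, 0.0012, 0, 0, 0, 0]
    - [-1, 0, 0, 0, 0, 0, 0]
    - [-1, 0, 0, 0, 0, 0, 0]
  force: 40

```text
time_s: 20.62
tcp_pos: [0.495, -0.0139, 0.0194]
eef_rot: [-179.8, -0.2, -101.9]
contact_force: [18.9, -41.3, -8.5]
gripper_width: 0.0332
gripper_force: 45.1
```

```bash
python3 look.py
```

```text
[0.1633 0.0001 0.0194] [36.5904 26.9212 -8.5452] 0.03317738007810053 45.14602624811232
[(156, 161), (158, 183), (160, 208), (162, 219), (164, 226), (166, 226), (168, 225), (170, 222), (172, 214), (174, 197), (176, 182), (178, 168), (180, 164), (182, 164), (184, 174), (186, 189), (188, 207), (190, 218), (192, 221), (194, 207), (196, 186), (198, 163), (200, 147), (202, 141), (204, 144), (206, 148), (208, 150), (210, 151), (212, 153), (214, 152), (216, 148), (218, 138), (220, 120), (222, 97), (224, 72)]
lean 10 46.43108743135589
```

```bash
python3 - <<'E'
from h import *
c=vision.capture('top');P=cloud(c);s0=load('sideL.pkl')
uv=proj(c,tow([.2,0,.03]))[0].astype(int);print('top depth pt at mark',tost(P[uv[1],uv[0]]))
print(prof(c,np.arange(.186,.22,.002)))
X=np.arange(.166,.194,.002)
for y in np.arange(-.02,.05,.004): print(int(y*1000),[b for _,b in prof(s0,X,y,.046)])
# fine edge/mark comparison along the rail, side view: before first move, at reference and now
F=np.arange(.186,.212,.001)
print([b for _,b in prof(load('side0.pkl'),F)]);print([b for _,b in prof(s0,F)])
print('tablet back sample:'); q=tost(cloud(s0).reshape(-1,3));m=(abs(q[:,1])<.1)&(abs(q[:,1])>.06)&(q[:,0]>-.02)&(q[:,0]<.11)&(q[:,2]>.03)&(q[:,2]<.13);print(m.sum(),np.percentile(q[m],[2,50,98],axis=0).round(3))
E
```

```text
top depth pt at mark [ 0.13488195 -0.01411698  0.46224769]
[(186, 67), (188, 68), (190, 67), (192, 67), (194, 68), (196, 68), (198, 68), (200, 69), (202, 70), (204, 70), (206, 72), (208, 74), (210, 75), (212, 75), (214, 75), (216, 75), (218, 75)]
-20 [110, 103, 95, 85, 75, 67, 60, 59, 59, 61, 62, 64, 64, 62]
-16 [83, 79, 74, 68, 60, 53, 45, 44, 45, 49, 53, 58, 61, 61]
-12 [84, 92, 99, 108, 102, 95, 88, 88, 99, 110, 120, 127, 131, 131]
-8 [114, 132, 147, 160, 155, 143, 140, 143, 164, 185, 197, 202, 204, 204]
-4 [124, 142, 160, 172, 173, 160, 157, 164, 186, 211, 221, 226, 227, 225]
0 [121, 135, 151, 163, 169, 159, 155, 164, 183, 208, 220, 227, 228, 227]
4 [119, 132, 149, 160, 166, 160, 154, 164, 179, 200, 214, 221, 225, 224]
8 [101, 113, 126, 135, 137, 132, 125, 129, 139, 153, 166, 172, 176, 174]
12 [58, 66, 73, 75, 71, 68, 63, 63, 69, 77, 85, 90, 94, 93]
16 [26, 28, 29, 33, 35, 36, 37, 38, 44, 50, 56, 61, 65, 71]
20 [45, 49, 53, 57, 60, 64, 67, 72, 77, 83, 89, 96, 100, 104]
23 [89, 92, 96, 97, 99, 101, 104, 107, 109, 112, 115, 118, 119, 119]
28 [116, 117, 118, 119, 118, 118, 119, 119, 117, 117, 117, 117, 117, 116]
32 [121, 121, 122, 122, 120, 116, 113, 109, 108, 108, 110, 111, 112, 111]
36 [129, 131, 131, 128, 120, 108, 101, 94, 96, 100, 104, 108, 110, 111]
39 [134, 133, 129, 123, 114, 100, 92, 87, 92, 99, 105, 110, 111, 112]
44 [118, 111, 106, 101, 96, 89, 86, 86, 92, 100, 106, 110, 111, 111]
48 [96, 88, 84, 82, 81, 80, 81, 85, 91, 99, 105, 109, 110, 111]
[167, 167, 167, 167, 167, 167, 166, 163, 158, 152, 146, 140, 135, 133, 138, 144, 151, 158, 163, 169, 172, 174, 176, 177, 177, 177]
[189, 198, 207, 215, 218, 220, 221, 215, 207, 198, 186, 175, 163, 152, 147, 143, 141, 142, 144, 146, 148, 149, 150, 151, 151, 152]
tablet back sample:
176 [[ 0.018 -0.1    0.033]
 [ 0.098 -0.085  0.114]
 [ 0.102  0.097  0.119]]
```

Request:
move_arm:
  plan:
    - [-1, 0.0003, 0.0012, 0, 0, 0, 0]
    - [-1, 0.0002, 0.001, 0, 0, 0, 0]
    - [-1, 0, 0, 0, 0, 0, 0]
    - [-1, 0, 0, 0, 0, 0, 0]
    - [-1, 0, 0, 0, 0, 0, 0]

```text
time_s: 21.35
tcp_pos: [0.4959, -0.0102, 0.0192]
eef_rot: [-179.7, -0.1, -101.9]
contact_force: [17.1, -30.6, -10.0]
gripper_width: 0.0324
gripper_force: 45.0
```

```bash
python3 look.py
```

```text
[0.1595 0.0002 0.0192] [ 26.49    22.9283 -10.0195] 0.03243820757612714 44.969725431874394
[(156, 205), (158, 218), (160, 226), (162, 226), (164, 225), (166, 220), (168, 212), (170, 194), (172, 179), (174, 167), (176, 162), (178, 162), (180, 173), (182, 188), (184, 208), (186, 221), (188, 222), (190, 210), (192, 188), (194, 158), (196, 129), (198, 114), (200, 116), (202, 130), (204, 142), (206, 149), (208, 151), (210, 152), (212, 154), (214, 152), (216, 148), (218, 138), (220, 121), (222, 98), (224, 73)]
lean 10 45.84343540060507
```

Request:
move_arm:
  plan:
    - [-1, -0.0002, -0.001, 0, 0, 0, 0]
    - [-1, -0.0002, -0.001, 0, 0, 0, 0]
    - [-1, 0, 0, 0, 0, 0, 0]
    - [-1, 0, 0, 0, 0, 0, 0]
  force: 50

```text
time_s: 21.9
tcp_pos: [0.4961, -0.0104, 0.0192]
eef_rot: [-179.7, 0.0, -101.9]
contact_force: [13.4, -18.5, -12.1]
gripper_width: 0.0317
gripper_force: 52.5
```

```bash
python3 look.py
```

```text
[0.1596 0.0005 0.0192] [ 15.3898  16.8529 -12.115 ] 0.0316653481035417 52.47536100447178
[(156, 197), (158, 214), (160, 224), (162, 226), (164, 225), (166, 220), (168, 212), (170, 194), (172, 179), (174, 166), (176, 162), (178, 162), (180, 173), (182, 188), (184, 207), (186, 220), (188, 222), (190, 210), (192, 188), (194, 158), (196, 128), (198, 114), (200, 116), (202, 130), (204, 142), (206, 149), (208, 151), (210, 152), (212, 154), (214, 152), (216, 149), (218, 138), (220, 121), (222, 97), (224, 72)]
lean 9 45.677295010125
```

Request:
move_arm:
  plan:
    - [-1, -0.0002, -0.001, 0, 0, 0, 0]
    - [-1, -0.0002, -0.001, 0, 0, 0, 0]
    - [-1, -0.0002, -0.001, 0, 0, 0, 0]
    - [-1, -0.0002, -0.001, 0, 0, 0, 0]
    - [-1, 0, 0, 0, 0, 0, 0]
    - [-1, 0, 0, 0, 0, 0, 0]
    - [-1, 0, 0, 0, 0, 0, 0]

```text
time_s: 22.82
tcp_pos: [0.4964, -0.0114, 0.0192]
eef_rot: [-179.6, 0.3, -101.9]
contact_force: [11.8, 2.3, -14.7]
gripper_width: 0.0306
gripper_force: 78.4
```

```bash
python3 look.py
```

```text
[0.1606 0.001  0.0192] [ -4.6006  11.1191 -14.696 ] 0.03055783513232231 78.36963772773743
[(156, 176), (158, 198), (160, 217), (162, 223), (164, 225), (166, 222), (168, 216), (170, 202), (172, 187), (174, 172), (176, 164), (178, 161), (180, 170), (182, 182), (184, 201), (186, 215), (188, 220), (190, 211), (192, 192), (194, 164), (196, 136), (198, 119), (200, 118), (202, 130), (204, 141), (206, 150), (208, 151), (210, 152), (212, 154), (214, 152), (216, 149), (218, 137), (220, 120), (222, 97), (224, 72)]
lean 10 44.60295865136136
```

Request:
move_arm:
  plan:
    - [-1, -0.0002, -0.001, 0, 0, 0, 0]
    - [-1, -0.0002, -0.001, 0, 0, 0, 0]
    - [-1, 0, 0, 0, 0, 0, 0]
    - [-1, 0, 0, 0, 0, 0, 0]
  force: 35

```text
time_s: 23.38
tcp_pos: [0.4963, -0.0129, 0.0193]
eef_rot: [-179.5, 0.3, -101.9]
contact_force: [11.1, 6.0, -12.8]
gripper_width: 0.0317
gripper_force: 56.5
```

```bash
python3 look.py
```

```text
[0.162  0.0012 0.0193] [ -8.0935   9.6963 -12.803 ] 0.03171977361168444 56.5129529312253
[(156, 159), (158, 182), (160, 207), (162, 219), (164, 226), (166, 226), (168, 225), (170, 219), (172, 205), (174, 185), (176, 171), (178, 161), (180, 164), (182, 170), (184, 188), (186, 205), (188, 220), (190, 221), (192, 214), (194, 188), (196, 158), (198, 131), (200, 123), (202, 131), (204, 142), (206, 149), (208, 151), (210, 152), (212, 153), (214, 152), (216, 148), (218, 138), (220, 121), (222, 97), (224, 71)]
lean 11 45.65970219436276
```

Request:
move_arm:
  plan:
    - [-1, 0, 0, 0, 0, 0, 0]
    - [-1, 0, 0, 0, 0, 0, 0]
    - [-1, 0, 0, 0, 0, 0, 0]
    - [-1, 0, 0, 0, 0, 0, 0]
    - [-1, 0, 0, 0, 0, 0, 0]
    - [-1, 0, 0, 0, 0, 0, 0]

```text
time_s: 24.18
tcp_pos: [0.4963, -0.0129, 0.0193]
eef_rot: [-179.5, 0.3, -101.9]
contact_force: [9.8, 5.9, -12.8]
gripper_width: 0.0312
gripper_force: 56.5
```

```bash
python3 look.py
```

```text
[0.162  0.0012 0.0193] [ -7.7625   8.3623 -12.7746] 0.03124826588567508 56.512041091918945
[(156, 161), (158, 183), (160, 208), (162, 219), (164, 226), (166, 226), (168, 225), (170, 218), (172, 204), (174, 184), (176, 171), (178, 162), (180, 164), (182, 171), (184, 188), (186, 205), (188, 220), (190, 221), (192, 214), (194, 187), (196, 157), (198, 131), (200, 124), (202, 132), (204, 141), (206, 148), (208, 151), (210, 152), (212, 153), (214, 152), (216, 148), (218, 138), (220, 120), (222, 97), (224, 72)]
lean 11 46.12301989597927
```

Stable: the leg is at the mark, the lever is closed and gripped, and the tablet is leaning.

```bash
python3 -c "
from plant import workorder;print(workorder.close_job())"
```

```text
the job is handed in; nothing more can be done
None
```

I handed the job in at about 24 s, with no verdict returned: the tablet leans on the stand, screen to the lip, the saddle measures about 1 mm or less from the mark, and the closed lever is still gripped against the pad.

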